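Set the rice cooker going

ROBOT

A 6-joint arm with a two-finger parallel gripper is mounted at the origin on a cart in front of the work surface, level with it; the furniture and walls round the work are solid. World frame = base frame: x ahead of the robot, y to its left, z up, the work surface at z = 0. Lengths are in mm, angles in rad, forces in N, time in s.
With the tool pointing down it reaches from about 400 to 925 mm from the base axis. Payload 12.5 kg.
Tool frame: the origin (TCP) lies on the centre line of the jaws, within the pads' length; the fingertips stand 19 mm ahead of it and the grasp point (between the pads) is the TCP; z points along the fingers, y is the line along which they close (so a half turn about z gives the same grasp; the last joint's range is limited). The gripper opens to 95 mm and grips with 3 to 60 N. Pads are 20 mm wide; open, the fingers measure 119 mm over their backs; the gripper's body (75 mm by 180 mm) begins 59 mm behind the grasp point.
Start: joints at [1.012, 0.491, 1.559, -0, 1.092, -0.106], TCP at [273.414, 562.04, 233.661] pointing down, gripper open.
Joint ranges: [-3.1, 3.1], [-0.84, 2.19], [0.05, 2.79], [-1.13, 4.28], [0.06, 2.93], [-2.69, 2.69]. Speed limits (rad/s): [2.22, 2.22, 2.79, 3.14, 3.14, 3.14].

INTERFACE

Orientations are given as [roll, pitch, yaw] about the fixed x, y, z axes, in that order (R = Rz(yaw) Ry(pitch) Rx(roll)).
In Python, from cell import state, read_camera, job_done gives the robot as it stands.
- The arm moves only by the tool arm_command, never from a script. Its argument "deltas" is a list of rows, each an object of numbers: "dx", "dy", "dz": the shift along the world's x, y, z in m; "yaw": the turn about the world's z in degrees. In form: [{"dx": .., "dy": .., "dz": .., "yaw": ..}, ...]. A call has 1 to 20 rows; each row shifts and turns the commanded pose from where the row before left it; what a row does not reach is not made up. A row lasts 1/10 s, in which the tool goes at most 50 mm and 8.59 degrees, less where a joint would pass 70% of its speed; a pose out of reach is approached as far as the arm can. A call with a gripper value outside its range is refused whole. "gripper" is the finger opening in m, from 0 to 0.0951, set as the call begins (left out, the last holds). The fingers move at their own pace and stop on an object; the grip force is fixed at half the most. Time passes only in rows, so rows that do not move let the fingers close. It gives the time, the measured TCP pose, the force, the opening and the grip force at its end, in the units of the state.
- state(): the state, without advancing time (a new reading comes with each control period).
- read_camera(name): name is "scene" or "top" or "wrist"; returns a dict with "color" (384x512x3 uint8, red, green, blue), "range_z" (384x512 float32, mm along the optical axis (not along the pixel's ray), 0 where there is no reading), "fx", "fy", "cx", "cy" (pixels), "extrinsics" (4x4, takes a point from camera to world coordinates). Camera axes: x right, y up, looking along -z (the intrinsics and any distortion apply to the point x, -y, -z); pixel columns grow to the right and rows downward; lengths in mm; the calibration is good to about 2 mm. A picture is of the moment at which its call begins.
- job_done(): hands the job in; it is judged then, once.
The state is a dict: "t": time; "joints": joint angles; "qvel": joint speeds; "tau": joint torques, N m; "eef_pos": TCP position; "tcp_rot": TCP orientation; "ft_force": force on the tool from outside, world axes, zero at the start; "moment": the same for the moment, N m; "opening": opening from 0.0 (shut) to 1.0 (fully open); "grip_force": force on a finger pad.
Only numpy, scipy, OpenCV 4.12 (cv2) and the standard library are available. Lean on these libraries where they do the work, as an engineer would, in place of code of your own. Each camera call takes 0.05 s, during which the arm holds its last target. There are 200 camera calls.

TASK

Set the rice cooker going with light touches of the fingertips, without grasping anything: first press the lid fully shut by the round pad near its front edge, then tap the outer (left) end of the rocker switch on the console so that it flips on, and last press the square cook key at the right of the console down until it catches and stays down. Keep off the lid release button between the two switches, do not lift the lid or shove or lift the cooker, and leave the things around it where they are.

Things in the scene. Friction and masses are not known exactly. Their poses are not given: they have to be found in the camera images.
- cooker: the rice cooker, a white jar-type appliance that stands loose on the worktop (3.2 kg). Round body 230 mm in diameter, 142 mm high to the lid's seat; a console 190 mm wide, flat on top 128 mm above the worktop, juts out at its front to 190 mm from the body's axis. Origin on the worktop under the axis of the round body; its own x points to the back (the lid's hinge), so the console lies towards its -x, its y to the left as seen from the front, z up
- cooker_lid (a joint): angle of the domed white lid about its hinge at the back of the cooker (118 mm behind the body's axis, 142 mm up, hinge line along the cooker's y): 0 = shut on its seat, larger = open, 0.5 = stop. Starts ajar between 0.15 and 0.3. The hinge is damped and stiff, so the lid stays where it is left; 1 to 3 N at the pad moves it down. Its highest point, an oblong steam vent towards the back, is 182 mm above the worktop when shut
- lid_pad (a point): centre of the upper face of the round grey press pad (34 mm across) near the front edge of the lid; 203 mm before the hinge line and 35.5 mm above it (in the lid's own frame), so when shut it is 85 mm before the body's axis and 178 mm above the worktop. Moves with the lid
- mains (a joint): angle of the mains rocker switch (black, 18 mm x 33 mm, its length along the cooker's y) on the left part of the console: 0 = off, outer (left) end raised; 0.36 = on, outer end down. A snap spring holds it at either end; it flips past half way (0.18) with 3 N at the outer end
- mains_on (a point): spot to tap on the rocker: on the upper face of its outer (left) end, which bears a small white bar, 13 mm from the pivot. 155 mm before the cooker's axis, 61 mm to its left, 141 mm above the worktop when off, about 5 mm lower when on. The bezel round the rocker is 131 mm above the worktop
- cook (a joint): travel of the cook key (m): 0 = up, 0.008 = fully down, where a catch holds it. A snap spring resists with up to 5 N until half way, then pulls it down
- cook_top (a point): centre of the upper face of the cook key, a white ribbed near-square key 24 x 26 mm on the right part of the console; 155 mm before the cooker's axis, 50 mm to its right, 142 mm above the worktop when up
- release (a joint): travel of the lid release button (m): 0 = up, 0.004 = pressed; springs back. Not to be pressed
- release_top (a point): centre of the upper face of the lid release button, a low grey oblong 15 x 27 mm in the middle of the console between rocker and cook key, 135 mm above the worktop
- salt: salt shaker, clear glass with a grey domed metal top, 44x44x90 mm; origin under its centre
- spice: spice jar with a white cap, 44x44x109 mm; origin under its centre
- garlic: garlic bulb, 60 mm; origin under its centre
- lemon: lemon, 78x55x56 mm; origin under its centre
- glass: small waisted drinking glass, 62x62x86 mm; origin under its centre
- fork: steel table fork lying flat at the front of the worktop, 193x26x15 mm; origin under its middle
- spoon: steel table spoon lying flat at the front of the worktop, 188x38x15 mm; origin under its middle

How it is judged:
By the outcome, as a careful person would: the job done as asked, in the order asked, and still so for the second after the job is handed in, with the robot touching nothing.
It also fails if it takes over 38 s, if anything falls off the work surface, if the arm or the gripper's body presses on something with over 40 N, if the wrist force passes 120 N, or if a joint passes its speed limit or range.

## Working session

There is one attempt and no reset: what is moved stays moved. The work goes in short steps, Python scripts to look and compute and a tool call to move; the robot and the scene stay as the last step left them, time stands still between calls to the robot, and variables do not carry over. Pictures are saved under pics/ and viewed, at most 10 in all, crops included, and the job is handed in when it is done.

Besides the shell and the picture viewer there is one more tool, called after "Request:" as name(argument=value, ...), one argument or row to a line, values as JSON. arm_command: Moves the arm, as the interface text tells. Its arguments: {"type":"object","properties":{"deltas":{"type":"array"},"gripper":{"type":"number"}},"required":["deltas"]}

```bash
mkdir -p pics
cat > h.py <<'E'
import numpy as np,cv2
from cell import state,read_camera,job_done
def cap(n,f):
    c=read_camera(n); np.savez('pics/'+f+'.npz',**c); cv2.imwrite('pics/'+f+'.png',c['color'][:,:,::-1]); return c
def pts(c):
    r=c['range_z']; h,w=r.shape; u,v=np.meshgrid(np.arange(w),np.arange(h))
    X=(u-c['cx'])/c['fx']*r; Y=-(v-c['cy'])/c['fy']*r
    P=np.stack([X,Y,-r,np.ones_like(r)],-1)@np.asarray(c['extrinsics']).T
    P=P[...,:3]; P[r==0]=np.nan; return P
E
python3 - <<'E'
from h import *
a=cap('top','top0');b=cap('scene','sc0')
im=np.hstack([a['color'],b['color']])[:,:,::-1]
cv2.imwrite('pics/both0.png',cv2.resize(np.vstack([a['color'],b['color']])[:,:,::-1],(512,768))[:600])
s=state();print(s['t'],s['eef_pos'],s['tcp_rot'],s['opening'],a['extrinsics'],a['fx'])
E
```

```text
0.1 [273.32434766 561.84303515 233.11957492] [-3.14058860e+00 -8.90260981e-05  2.68877369e+00] 0.9982999689072404 [[ 2.76562266e-02  9.90648180e-01 -1.33608818e-01  4.18984146e+02]
 [-9.99496702e-01  2.94825639e-02  1.17098632e-02 -1.15292434e+02]
 [ 1.55394852e-02  1.33217722e-01  9.90964965e-01  1.10567389e+03]
 [ 0.00000000e+00  0.00000000e+00  0.00000000e+00  1.00000000e+00]] 361.8633897657512
```

View pics/top0.png

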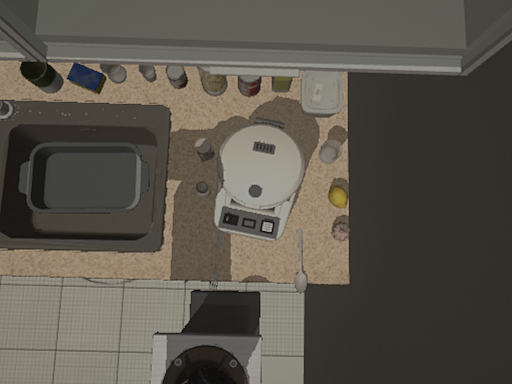

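View pics/sc0.png

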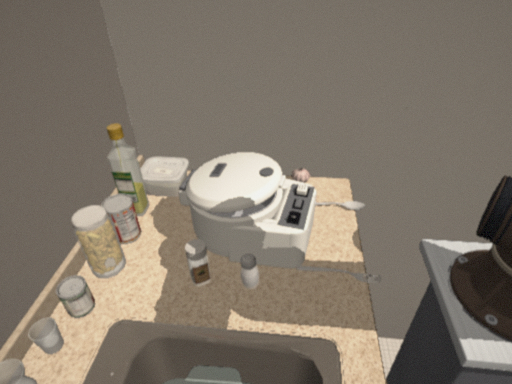

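The top view shows the cooker at about (262,165), with the pad at (255,191), the rocker at (232,219), the release button at (249,223) and the cook key at (268,226). I'll enlarge this area and measure.

Run:
```python
from h import *
c=dict(np.load('pics/top0.npz'));P=pts(c)
cr=c['color'][110:250,200:320,::-1]
cv2.imwrite('pics/cr0.png',cv2.resize(cr,None,fx=4.2,fy=4.2,interpolation=cv2.INTER_CUBIC))
for n,(u,v) in dict(pad=(255,191),rock=(232,219),rel=(249,223),cook=(268,226),vent=(264,147),body=(262,170),salt=(204,188),spice=(204,150),glass=(329,153),cab=(262,55),cab2=(262,62),table=(190,230)).items():
    print(n,np.nanmedian(P[v-1:v+2,u-1:u+2].reshape(-1,3),0).round(1))
# console top plane pts
m=(abs(P[...,2]-128)<9)&(P[...,0]>300)&(P[...,0]<520)&(abs(P[...,1]+130)<160)
q=P[m][:,:2].astype(np.float32);print(m.sum(),cv2.minAreaRect(q))
```

```text
pad [ 547.7 -127.9  210.1]
rock [480.8 -69.5 136.3]
rel [ 471.2 -115.3  137. ]
cook [ 464.5 -165.9  143.3]
vent [ 665.8 -148.3  196.2]
body [ 602.8 -144.4  204.3]
salt [569.3  15.1  89. ]
spice [674.6  17.5 110.5]
glass [ 703.7 -358.     7.8]
cab [ 653.3 -125.4  678.6]
cab2 [ 653.3 -126.1  660.5]
table [452.4  62.9   0.6]
1892 ((473.8798522949219, -124.2824935913086), (209.1310272216797, 91.58076477050781), 89.63218688964844)
```

View pics/cr0.png

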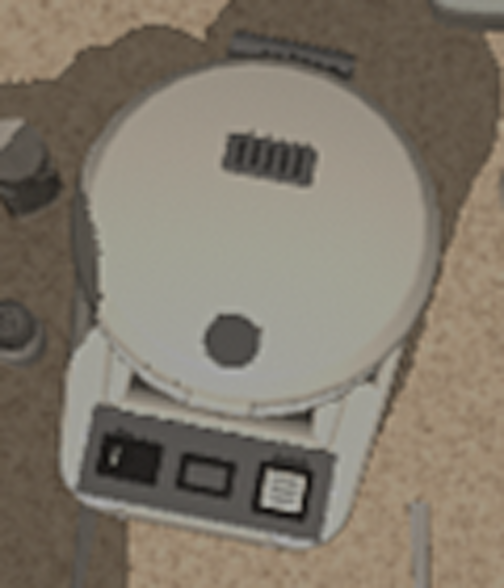

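The enlarged crop shows the bar end of the rocker at (115,456), the cook key at (283,490) and the pad at (232,340). Next I'll fit the cooker pose from these points.

Run:
```python
from h import *
c=dict(np.load('pics/top0.npz'));E=c['extrinsics']
def ray(cu,cv_,z):
    u,v=200+cu/4.2-.4,110+cv_/4.2-.4
    d=E[:3,:3]@np.array([(u-c['cx'])/c['fx'],-(v-c['cy'])/c['fy'],-1]);o=E[:3,3]
    return (o+d*(z-o[2])/d[2])[:2]
W=np.array([ray(115,456,141),ray(206,474,135),ray(283,490,142),ray(232,340,210)])
a=.163;L=np.array([[-155,61],[-155,5],[-155,-50],[118-203*np.cos(a)+35.5*np.sin(a),0]])
L=L[[0,2,3]];Q=W[[0,2,3]]
l0=L-L.mean(0);q0=Q-Q.mean(0)
th=np.arctan2((l0[:,0]*q0[:,1]-l0[:,1]*q0[:,0]).sum(),(l0*q0).sum())
R=np.array([[np.cos(th),-np.sin(th)],[np.sin(th),np.cos(th)]]);t=Q.mean(0)-R@L.mean(0)
print(W.round(1),np.degrees(th),t,(L@R.T+t-Q).round(1))
for n,p in dict(pad0=L[2],pad1=(-85,0),bar=(-155,61),tap=(-155,66),cook=(-155,-50)).items(): print(n,(R@p+t).round(1))
```

```text
[[ 482.3  -56.3]
 [ 472.8 -114.3]
 [ 463.7 -163.3]
 [ 548.8 -127.5]] -9.54089736400971 [ 624.71856631 -140.6881781 ] [[-0.3  1.5]
 [-0.2 -1. ]
 [ 0.5 -0.5]]
pad0 [ 549.2 -128. ]
pad1 [ 540.9 -126.6]
bar [482.  -54.8]
tap [482.8 -49.9]
cook [ 463.6 -164.3]
```

Request:
arm_command(
  deltas=[
    {"dx": 0.015, "dy": -0.04, "dz": 0.01, "yaw": 4},
    {"dx": 0.018, "dy": -0.045, "dz": 0.01, "yaw": 4},
    {"dx": 0.018, "dy": -0.045, "dz": 0.01, "yaw": 4},
    {"dx": 0.018, "dy": -0.045, "dz": 0.01, "yaw": 3},
    {"dx": 0.018, "dy": -0.045},
    {"dx": 0.018, "dy": -0.045},
    {"dx": 0.018, "dy": -0.045},
    {"dx": 0.018, "dy": -0.045},
    {"dx": 0.018, "dy": -0.045},
    {"dx": 0.018, "dy": -0.045},
    {"dx": 0.018, "dy": -0.045},
    {"dx": 0.018, "dy": -0.045},
  ],
  gripper=0,
)

```text
$.deltas[4]: bad value
```

Request:
arm_command(
  deltas=[
    {"dx": 0.015, "dy": -0.04, "dz": 0.01, "yaw": 4},
    {"dx": 0.018, "dy": -0.045, "dz": 0.01, "yaw": 4},
    {"dx": 0.018, "dy": -0.045, "dz": 0.01, "yaw": 4},
    {"dx": 0.018, "dy": -0.045, "dz": 0.01, "yaw": 4},
    {"dx": 0.018, "dy": -0.045, "dz": 0, "yaw": 0},
    {"dx": 0.018, "dy": -0.045, "dz": 0, "yaw": 0},
    {"dx": 0.018, "dy": -0.045, "dz": 0, "yaw": 0},
    {"dx": 0.018, "dy": -0.045, "dz": 0, "yaw": 0},
    {"dx": 0.018, "dy": -0.045, "dz": 0, "yaw": 0},
    {"dx": 0.018, "dy": -0.045, "dz": 0, "yaw": 0},
    {"dx": 0.018, "dy": -0.045, "dz": 0, "yaw": 0},
    {"dx": 0.018, "dy": -0.045, "dz": 0, "yaw": 0},
  ],
  gripper=0,
)

```text
t: 1.3
eef_pos: [486.7, 25.0, 273.6]
tcp_rot: [3.141, -0.0, 2.968]
ft_force: [0.5, 0.9, 0.4]
opening: 0.049
grip_force: 0.0
```

Request:
arm_command(
  deltas=[
    {"dx": 0.016, "dy": -0.04, "dz": 0, "yaw": 0.5},
    {"dx": 0.016, "dy": -0.04, "dz": -0.005, "yaw": 0},
    {"dx": 0.015, "dy": -0.04, "dz": -0.01, "yaw": 0},
    {"dx": 0.01, "dy": -0.025, "dz": -0.01, "yaw": 0},
    {"dx": 0.004, "dy": -0.007, "dz": -0.005, "yaw": 0},
    {"dx": 0, "dy": 0, "dz": 0, "yaw": 0},
  ],
)

```text
t: 1.9
eef_pos: [547.2, -125.4, 242.6]
tcp_rot: [3.141, -0.002, 2.975]
ft_force: [-0.2, -0.2, 0.3]
opening: 0.008
grip_force: 0.0
```

Run:
```python
from h import *
c=cap('wrist','w0');s=state();print(s['eef_pos'],s['ft_force'],s['opening'])
```

```text
[ 547.06945545 -124.47453353  243.2880759 ] [-0.4741264  -0.47709429  0.04193407] 0.007104207411369847
```

View pics/w0.png

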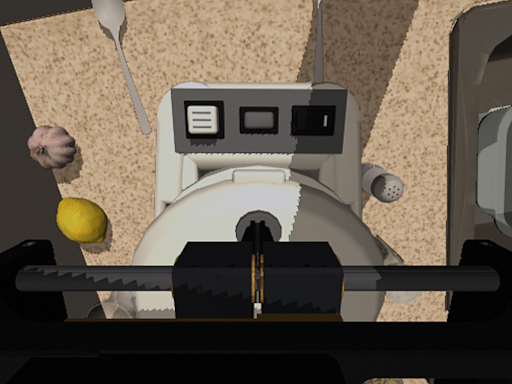

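The wrist view shows the closed fingers over the pad at (258,230). The bar is at (325,120), the release button at (259,121) and the cook key at (202,119). I'll press the lid down along its arc.

Request:
arm_command(
  deltas=[
    {"dx": 0.001, "dy": -0.001, "dz": -0.006, "yaw": 0},
    {"dx": 0, "dy": 0, "dz": -0.005, "yaw": 0},
    {"dx": 0, "dy": 0, "dz": -0.003, "yaw": 0},
    {"dx": -0.001, "dy": 0, "dz": -0.003, "yaw": 0},
    {"dx": -0.001, "dy": 0, "dz": -0.003, "yaw": 0},
    {"dx": -0.001, "dy": 0, "dz": -0.003, "yaw": 0},
    {"dx": -0.001, "dy": 0, "dz": -0.003, "yaw": 0},
    {"dx": -0.001, "dy": 0, "dz": -0.003, "yaw": 0},
    {"dx": -0.001, "dy": 0, "dz": -0.003, "yaw": 0},
    {"dx": -0.001, "dy": 0, "dz": -0.003, "yaw": 0},
    {"dx": -0.001, "dy": 0, "dz": -0.003, "yaw": 0},
    {"dx": 0, "dy": 0, "dz": -0.003, "yaw": 0},
  ],
)

```text
t: 3.15
eef_pos: [540.2, -126.0, 202.4]
tcp_rot: [3.142, -0.0, 2.977]
ft_force: [-0.4, 0.0, -0.0]
opening: 0.007
grip_force: 0.4
```

Request:
arm_command(
  deltas=[
    {"dx": 0, "dy": 0, "dz": -0.002, "yaw": 0},
    {"dx": 0, "dy": 0, "dz": -0.002, "yaw": 0},
  ],
)

```text
t: 3.35
eef_pos: [540.3, -126.0, 198.5]
tcp_rot: [3.142, -0.0, 2.977]
ft_force: [-0.9, 1.3, 1.2]
opening: 0.003
grip_force: 0.4
```

Request:
arm_command(
  deltas=[
    {"dx": 0, "dy": 0, "dz": -0.001, "yaw": 0},
    {"dx": 0, "dy": 0, "dz": -0.001, "yaw": 0},
    {"dx": 0, "dy": 0, "dz": 0, "yaw": 0},
  ],
)

```text
t: 3.65
eef_pos: [540.5, -126.0, 196.8]
tcp_rot: [3.142, 0.0, 2.977]
ft_force: [-1.2, -0.1, 1.9]
opening: 0.005
grip_force: 1.2
```

Run:
```python
from h import *
c=cap('scene','s1');s=state();print(s['eef_pos'],s['ft_force'])
cv2.imwrite('pics/s1c.png',cv2.resize(c['color'][100:280,150:350,::-1],None,fx=3,fy=3,interpolation=cv2.INTER_CUBIC))
```

```text
[ 540.44515944 -125.97231616  196.82214158] [-1.28409558 -0.28167472  2.87940839]
```

View pics/s1c.png

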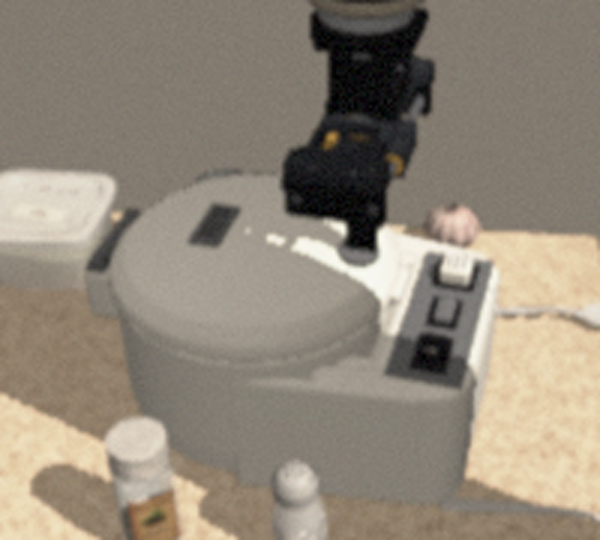

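The crop shows the lid almost seated, with the fingertip on the pad at (358,250). I'll press on until the force shows it has hit the seat.

Request:
arm_command(
  deltas=[
    {"dx": 0, "dy": 0, "dz": -0.001, "yaw": 0},
    {"dx": 0, "dy": 0, "dz": 0, "yaw": 0},
  ],
)

```text
t: 3.9
eef_pos: [540.4, -126.0, 196.7]
tcp_rot: [-3.141, 0.001, 2.977]
ft_force: [-4.7, 0.9, 12.0]
opening: 0.002
grip_force: 6.1
```

Request:
arm_command(
  deltas=[
    {"dx": 0, "dy": 0, "dz": -0.001, "yaw": 0},
    {"dx": 0, "dy": 0, "dz": 0, "yaw": 0},
  ],
)

```text
t: 4.1
eef_pos: [540.5, -126.0, 196.6]
tcp_rot: [-3.141, 0.002, 2.977]
ft_force: [-6.9, 3.2, 20.6]
opening: 0.008
grip_force: 10.7
```

The force rose to 20 N with no further travel at tip height 178, so the lid is seated. I'll lift off and move to above the rocker's outer end.

Request:
arm_command(
  deltas=[
    {"dx": 0, "dy": 0, "dz": 0.01, "yaw": 0},
    {"dx": 0, "dy": 0, "dz": 0.03, "yaw": 0},
    {"dx": -0.02, "dy": 0.025, "dz": 0, "yaw": 0},
    {"dx": -0.02, "dy": 0.025, "dz": 0, "yaw": 0},
    {"dx": -0.018, "dy": 0.026, "dz": -0.01, "yaw": 0},
    {"dx": 0, "dy": 0, "dz": 0, "yaw": 0},
    {"dx": 0, "dy": 0, "dz": 0, "yaw": 0},
  ],
)

```text
t: 4.8
eef_pos: [482.8, -49.9, 225.0]
tcp_rot: [-3.142, 0.001, 2.978]
ft_force: [-0.0, -0.4, 0.3]
opening: 0.002
grip_force: 0.0
```

Run:
```python
from h import *
c=cap('wrist','w1');d=cap('top','t1');s=state();print(s['eef_pos'],s['ft_force'],s['tcp_rot'])
P=pts(d);
for u,v in [(255,191),(264,147),(262,170)]: print(np.nanmedian(P[v-1:v+2,u-1:u+2].reshape(-1,3),0).round(1))
```

```text
[483.27725259 -50.58594351 224.95131539] [-0.46218055 -0.14446885  0.15906385] [-3.14149559e+00  9.76781724e-04  2.97657901e+00]
[ 550.  -128.4  177.9]
[ 669.1 -148.8  181.4]
[ 608.1 -145.1  178.8]
```

View pics/w1.png

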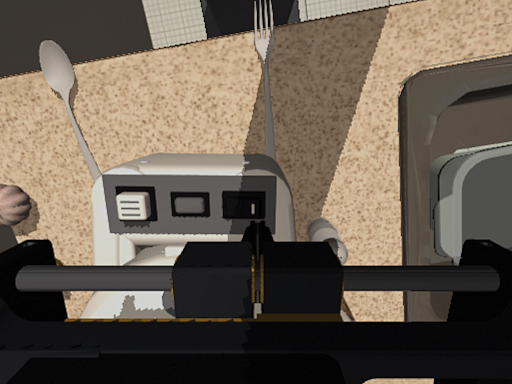

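The lid is shut: the pad measures 178 mm and the vent 181. In the wrist view the bar is at (253,208) and the cook key at (133,206). I'll turn these into world positions.

Run:
```python
from h import *
c=dict(np.load('pics/w1.npz'));E=c['extrinsics'];P=pts(c)
for u,v,z in [(253,208,141),(190,205,135),(133,206,142)]:
    d=E[:3,:3]@np.array([(u-c['cx'])/c['fx'],-(v-c['cy'])/c['fy'],-1]);o=E[:3,3]
    print((o+d*(z-o[2])/d[2]).round(1),np.nanmedian(P[v-1:v+2,u-1:u+2].reshape(-1,3),0).round(1))
```

```text
[483.9 -54.5 141. ] [483.9 -54.5 140.4]
[ 473.6 -111.2  135. ] [ 473.7 -111.2  134.8]
[ 464.4 -159.1  142. ] [ 464.4 -158.9  142.8]
```

Request:
arm_command(
  deltas=[
    {"dx": 0.001, "dy": 0, "dz": -0.03, "yaw": 0},
    {"dx": 0, "dy": 0, "dz": -0.02, "yaw": 0},
    {"dx": 0, "dy": 0, "dz": -0.01, "yaw": 0},
    {"dx": 0, "dy": 0, "dz": -0.003, "yaw": 0},
    {"dx": 0, "dy": 0, "dz": -0.002, "yaw": 0},
    {"dx": 0, "dy": 0, "dz": 0, "yaw": 0},
  ],
)

```text
t: 5.5
eef_pos: [483.8, -50.2, 160.2]
tcp_rot: [-3.142, 0.001, 2.977]
ft_force: [-0.7, -0.8, 0.7]
opening: 0.005
grip_force: 0.5
```

Request:
arm_command(
  deltas=[
    {"dx": 0, "dy": 0, "dz": -0.001, "yaw": 0},
    {"dx": 0, "dy": 0, "dz": -0.001, "yaw": 0},
    {"dx": 0, "dy": 0, "dz": 0, "yaw": 0},
  ],
)

```text
t: 5.8
eef_pos: [483.5, -50.0, 157.8]
tcp_rot: [3.142, 0.001, 2.977]
ft_force: [0.8, -0.6, 0.2]
opening: 0.004
grip_force: 0.1
```

Request:
arm_command(
  deltas=[
    {"dx": 0, "dy": 0, "dz": -0.001, "yaw": 0},
    {"dx": 0, "dy": 0, "dz": -0.001, "yaw": 0},
    {"dx": 0, "dy": 0, "dz": 0, "yaw": 0},
  ],
)

```text
t: 6.1
eef_pos: [483.4, -50.0, 155.6]
tcp_rot: [3.142, -0.0, 2.977]
ft_force: [-0.0, -0.1, 1.0]
opening: 0.004
grip_force: 0.4
```

Request:
arm_command(
  deltas=[
    {"dx": 0, "dy": 0, "dz": -0.001, "yaw": 0},
    {"dx": 0, "dy": 0, "dz": -0.001, "yaw": 0},
    {"dx": 0, "dy": 0, "dz": 0, "yaw": 0},
  ],
)

```text
t: 6.4
eef_pos: [483.5, -50.0, 155.1]
tcp_rot: [-3.142, 0.001, 2.977]
ft_force: [-6.9, 1.3, 22.9]
opening: 0.0
grip_force: 11.3
```

Request:
arm_command(
  deltas=[
    {"dx": 0, "dy": 0, "dz": 0.02, "yaw": 0},
    {"dx": 0, "dy": 0, "dz": 0.045, "yaw": 0},
    {"dx": -0.006, "dy": -0.035, "dz": 0.005, "yaw": 0},
    {"dx": -0.007, "dy": -0.038, "dz": 0, "yaw": 0},
    {"dx": -0.007, "dy": -0.038, "dz": 0, "yaw": 0},
    {"dx": 0, "dy": 0, "dz": 0, "yaw": 0},
    {"dx": 0, "dy": 0, "dz": 0, "yaw": 0},
  ],
)

```text
t: 7.1
eef_pos: [463.1, -161.4, 223.4]
tcp_rot: [3.141, -0.0, 2.975]
ft_force: [-0.5, -0.2, 0.2]
opening: 0.004
grip_force: 0.0
```

Run:
```python
from h import *
c=cap('wrist','w2');s=state();print(s['eef_pos'],s['ft_force'])
P=pts(c);m=(abs(P[...,0]-481)<25)&(abs(P[...,1]+67)<30)&(P[...,2]>133)
q=P[m]; a=np.radians(-9.54); y=-(q[:,0]-624.7)*np.sin(a)+(q[:,1]+140.7)*np.cos(a)
x=(q[:,0]-624.7)*np.cos(a)+(q[:,1]+140.7)*np.sin(a)
for lo in range(24,76,4):
    k=(y>lo)&(y<lo+4)&(abs(x+155)<6)
    if k.sum(): print(lo,np.median(q[k,2]).round(1),k.sum())
cv2.imwrite('pics/w2c.png',cv2.resize(c['color'][130:330,150:400,::-1],None,fx=3,fy=3))
```

```text
[ 463.28096051 -160.72738363  223.48759689] [-0.12702794 -0.30586622 -0.45691579]
24 285.5 129
32 136.1 1
36 138.4 82
40 140.4 56
44 139.3 49
48 138.3 48
52 137.0 55
56 136.8 56
60 136.5 54
64 136.1 53
68 135.0 9
```

View pics/w2.png

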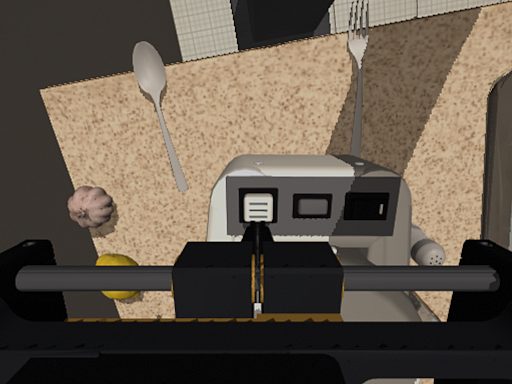

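The rocker is on: its outer end is at 136 mm and its inner end at 140. The cook key is centred under the fingers at (259,208), so I'll press it.

Request:
arm_command(
  deltas=[
    {"dx": 0.001, "dy": 0, "dz": -0.03, "yaw": 0},
    {"dx": 0, "dy": 0, "dz": -0.02, "yaw": 0},
    {"dx": 0, "dy": 0, "dz": -0.01, "yaw": 0},
    {"dx": 0, "dy": 0, "dz": -0.003, "yaw": 0},
    {"dx": 0, "dy": 0, "dz": -0.002, "yaw": 0},
    {"dx": 0, "dy": 0, "dz": -0.001, "yaw": 0},
    {"dx": 0, "dy": 0, "dz": -0.001, "yaw": 0},
    {"dx": 0, "dy": 0, "dz": -0.001, "yaw": 0},
  ],
)

```text
t: 7.95
eef_pos: [464.6, -161.1, 156.0]
tcp_rot: [-3.141, 0.001, 2.977]
ft_force: [-0.9, -0.1, 0.2]
opening: 0.007
grip_force: 0.0
```

Request:
arm_command(
  deltas=[
    {"dx": 0, "dy": 0, "dz": -0.001, "yaw": 0},
    {"dx": 0, "dy": 0, "dz": -0.001, "yaw": 0},
    {"dx": 0, "dy": 0, "dz": 0, "yaw": 0},
  ],
)

```text
t: 8.25
eef_pos: [464.4, -161.0, 153.6]
tcp_rot: [3.141, -0.0, 2.977]
ft_force: [-0.8, 0.7, 0.6]
opening: 0.003
grip_force: 0.0
```

Request:
arm_command(
  deltas=[
    {"dx": 0, "dy": 0, "dz": -0.001, "yaw": 0},
    {"dx": 0, "dy": 0, "dz": 0, "yaw": 0},
  ],
)

```text
t: 8.45
eef_pos: [464.5, -161.0, 153.2]
tcp_rot: [-3.141, 0.0, 2.977]
ft_force: [-1.4, 1.2, 7.8]
opening: 0.002
grip_force: 4.1
```

Request:
arm_command(
  deltas=[
    {"dx": 0, "dy": 0, "dz": -0.001, "yaw": 0},
    {"dx": 0, "dy": 0, "dz": 0, "yaw": 0},
  ],
)

```text
t: 8.65
eef_pos: [464.5, -161.0, 153.1]
tcp_rot: [-3.141, 0.001, 2.977]
ft_force: [-4.7, 1.8, 21.0]
opening: 0.006
grip_force: 10.3
```

Request:
arm_command(
  deltas=[
    {"dx": 0, "dy": 0, "dz": 0.02, "yaw": 0},
    {"dx": 0, "dy": 0, "dz": 0.045, "yaw": 0},
    {"dx": 0, "dy": 0, "dz": 0.03, "yaw": 0},
    {"dx": 0, "dy": 0, "dz": 0, "yaw": 0},
    {"dx": 0, "dy": 0, "dz": 0, "yaw": 0},
  ],
)

```text
t: 9.15
eef_pos: [464.3, -160.9, 246.8]
tcp_rot: [-3.141, 0.001, 2.977]
ft_force: [-0.4, -0.2, -1.6]
opening: 0.004
grip_force: 0.0
```

Run:
```python
from h import *
c=cap('wrist','w3');s=state();print(s['eef_pos'],s['ft_force'])
P=pts(c)
a=np.radians(-9.54);X=P[...,0]-624.7;Y=P[...,1]+140.7
x=X*np.cos(a)+Y*np.sin(a);y=-X*np.sin(a)+Y*np.cos(a)
def z(n,x0,y0,r=4):
    k=(abs(x-x0)<r)&(abs(y-y0)<r)&(P[...,2]<200);print(n,np.median(P[k][:,2]).round(1),k.sum())
z('cook',-155,-48);z('rel',-155,2);z('outer',-155,63);z('inner',-155,41,3);z('consolefront',-183,0)
d=cap('top','t3');P=pts(d)
for u,v in [(255,191),(264,147),(262,170)]: print(np.nanmedian(P[v-1:v+2,u-1:u+2].reshape(-1,3),0).round(1))
cv2.imwrite('pics/f.png',c['color'][:,:,::-1])
```

```text
[ 464.07830587 -160.80935798  246.03615213] [-0.04039385  0.13809163 -0.33667189]
cook 134.3 58
rel 135.1 63
outer 136.4 60
inner 140.3 40
consolefront 121.6 89
[ 499.3 -123.2  546.5]
[ 669.9 -148.7  180.2]
[ 608.  -145.1  179.4]
```

View pics/f.png

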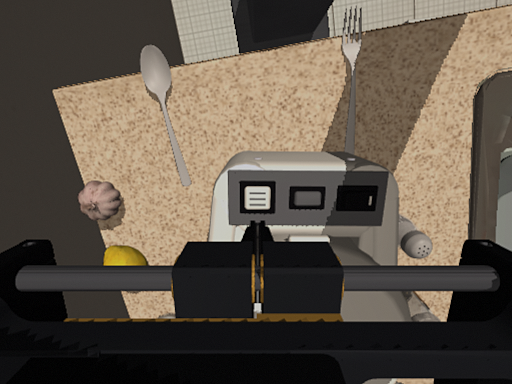

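The cook key at (257,197) is latched at 134 mm and the rocker is on. The release button is up at 135 and the lid is shut, so I'm handing in.

```bash
python3 -c "
from cell import job_done;print(job_done())"
```

```text
the job is handed in; nothing more can be done
None
```

The lid was pressed shut, then the mains rocker flipped on, then the cook key latched down; the release button was left alone, and I handed the job in at about 9 s (limit 38 s).

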